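# Find the notch in the clamp's edge by feel and press the release inside it

## Robot

A 6-joint arm with a two-finger parallel gripper is mounted at the origin on a cart in front of the work surface, level with it; the furniture and walls round the work are solid. World frame = base frame: x ahead of the robot, y to its left, z up, the work surface at z = 0. Lengths are in mm, angles in rad, forces in N, time in s.
With the tool pointing down it reaches from about 350 to 875 mm from the base axis. Payload 15.5 kg.
Tool frame: the origin (TCP) lies at the very end of the fingers, on their centre line; the grasp point (between the pads) lies arm.pinch_z behind it (arm.pinch_z is the distance from the TCP to the grasp point, in mm); z points along the fingers, x is the direction in which the jaws open and shut, and the axes are right-handed (so a half turn about z gives the same grasp; the last joint's range is limited). The gripper opens to 85 mm and grips with 20 to 120 N. Pads are 22 mm wide; open, the fingers measure 114 mm over their backs; the gripper's body (76 mm by 85 mm) begins 54 mm behind the grasp point. The pads swing forward as they close: fully open they stand 13 mm farther back than shut.
Start: joints at [-0.096, 0.494, 1.345, -0, 1.302, -0.096], TCP at [625.001, 0.003, 231.277] pointing down, gripper open.
Joint ranges: [-2.91, 2.91], [-0.82, 2.16], [0.22, 2.67], [-1.22, 4.37], [0.12, 2.79], [-3.08, 3.08]. Speed limits (rad/s): [1.89, 1.89, 2.57, 3.01, 3.01, 3.01].

## Interface

Orientations are given as a rotation vector (axis times angle).
In Python, from workcell import arm, capture gives the robot as it stands.
- The arm moves only by the shell command python3 -m handwheel 'ROWS' [FORCE]. ROWS is JSON, a list of rows, each a list of 5 numbers: the closure, from -1 (fully open) to 1 (shut), then the shift along the world's x, y, z in mm, then the turn about the world's z in degrees. A call has 1 to 8 rows; each row is the pose to reach, as a shift and turn from the pose measured when the call began; what a row does not reach only later rows make up. A row lasts 1/10 s, in which the tool goes at most 50 mm and 8.59 degrees, less where a joint would pass 70% of its speed; a pose out of reach is approached as far as the arm can. A call with a gripper value outside its range is refused whole. The fingers move at their own pace and stop on an object; FORCE is the grip in N (left out, the last holds). Time passes only in rows, so rows that repeat a pose let the fingers close. It gives the time, the measured TCP pose, the force and the opening at its end, in the units of the state.
- arm.observe(): the state, without advancing time (a new reading comes with each control period).
- capture(name): name is "scene" or "side" or "wrist"; returns a dict with "img" (420x560x3 uint8, red, green, blue), "fx", "fy", "cx", "cy" (pixels), "R" (3x3) and "t" (3): a world point X has camera coordinates R X + t. Camera axes: x right, y down, z forward; pixel columns grow to the right and rows downward; lengths in mm; the calibration is good to about 2 mm. A picture is of the moment at which its call begins. There is no depth.
- arm.hand_in(): hands the job in, once; it reports no verdict.
The state is a dict: "time_s": time; "qpos": joint angles; "qvel": joint speeds; "effort": joint torques, N m; "eef_pos": TCP position; "eef_rot": TCP orientation; "contact_force": force on the tool from outside, world axes, zero at the start; "moment": the same for the moment, N m; "width": finger opening in mm.
Only numpy, scipy, OpenCV 4.12 (cv2) and the standard library are available. Lean on these libraries where they do the work, as an engineer would, in place of code of your own. Each camera call takes 0.05 s, during which the arm holds its last target.

## Task

A lock core sits in the drilling clamp on the bench. With closed fingertips touch the top of the clamp's raised aluminium edge and feel along it until you find the notch, then press the release pad inside the notch fully down so that the blue jaw springs open, and take the hand away. Only touch and press: pick nothing up, leave the lock core lying in the clamp and leave the loose things on the bench where they are.

Things in the scene. Friction and masses are not known exactly. Their poses are not given: they have to be found in the camera images.
- clamp: grey drilling clamp fixed on the bench: foot 84 x 84 mm, column, table 110 (x) x 204 (y) mm, its top 62 mm above the bench. Origin: on the bench under the middle of the foot. x points across the table from the blue jaw to the raised edge, y along the edge, z up. The raised aluminium edge is the side away from the robot: x = 17 to 47 mm, y = -100 to 100 mm, flat top 100 mm above the bench
- edge_mid (a point): middle of the edge's top, 100 mm above the bench. The edge is four blocks 46 mm long between 8 mm end caps. One block, any of the four, has the notch in its middle, 38 mm long, open to both sides of the edge; its place is not listed and changes: feel or look. The release pad (36 mm along, 29 mm across the edge) lies in it, its top 10 mm below the edge's top
- release (a joint): release pad in the notch: 0 = up, grows as it is pressed down, 0.008 m = fully down at its stop; it starts to give at 4 N, needs 8 N at the stop, frees the jaw beyond 0.0055 m and springs up again when let go
- jaw (a joint): blue sliding jaw, 18 x 164 x 23 mm, between the robot and the lock core: 0 = shut on the core, 0.020 m = open; latched until the release is pressed, then its spring drives it toward the robot (clamp -x) until it is open, and it stays open
- clamped_core_mid (a point): middle, half-way up, of the lock core with its key, 22 x 93 x 14 mm, lying on the clamp's table between jaw and edge, long way along the edge; its top is 24 mm lower than the edge; loose, not to be lifted or shifted
- loose_core_mid (a point): middle, half-way up, of a loose lock core with its key, 24 x 93 x 14 mm, lying on the bench right of the clamp
- sleeve_mid (a point): centre of a loose yellow sleeve, diameter 34 mm, 55 mm tall, standing on the bench right of the clamp
- key_mid (a point): loose key with a black head, 25 x 61 x 9 mm, lying on the bench beyond the clamp on the left; the point is the middle of its length, half-way up

How it is judged (in metres and radians):
On the way, in this order (a step that is already met when the one before it is completed fails the run):
1. the fingertips touch the top of the raised edge, with the release not yet pressed (contact force between the fingers and anything else above 0.3 N and value of joint release below 0.001 m and x of the grasp point in the frame of clamp between 0.005 and 0.06 m and y of the grasp point in the frame of clamp between -0.11 and 0.11 m and z of the grasp point in the frame of clamp below 0.14 m), for 0.1 s.
2. the fingers press the release pad down past its trip point (value of joint release above 0.0055 m and contact force between the fingers and anything else above 1 N), for 0.1 s.
At the end, for the whole second after the job is handed in: the jaw is open (18 mm or more of 20), the release pad has sprung up again (within 1.5 mm), the lock core lies in the clamp within 10 mm of its start, and the loose core, sleeve and key are within 20 mm of theirs (value of joint jaw above 0.018 m and value of joint release below 0.0015 m and distance of clamped_core_mid from where it was at the start of the episode below 0.01 m and distance of each of loose_core_mid, sleeve_mid, key_mid from where it was at the start of the episode below 0.02 m); the robot touches nothing.
It fails at once if the clamped lock core is lifted more than 10 mm (height (world z) of clamped_core_mid above 0.079 m).
It fails at once if the loose lock core is moved or lifted more than 30 mm (distance of loose_core_mid from where it was at the start of the episode above 0.03 m).
It fails at once if the yellow sleeve is moved or lifted more than 30 mm (distance of sleeve_mid from where it was at the start of the episode above 0.03 m).
It fails at once if the black-headed key is moved or lifted more than 30 mm (distance of key_mid from where it was at the start of the episode above 0.03 m).
It also fails if it takes over 51 s, if anything falls off the work surface, if the arm or the gripper's body presses on something with over 40 N, if the wrist force passes 120 N, or if a joint passes its speed limit or range.

## Working session

There is one attempt and no reset: what is moved stays moved. The work goes in short steps, Python scripts to look and compute and a shell command to move; the robot and the scene stay as the last step left them, time stands still between calls to the robot, and variables do not carry over. Pictures are saved under pics/ and viewed, and the job is handed in when it is done.

```bash
mkdir -p pics
python3 - <<'E'
from workcell import arm, capture
import cv2
for n in ("scene","side","wrist"):
    c=capture(n); cv2.imwrite(f"pics/{n}0.png",c["img"][:,:,::-1]); print(n,c["fx"],c["R"].round(3).tolist(),c["t"].round(1).tolist())
print(arm.observe(),arm.pinch_z)
E
```

```text
scene 432.62175507837867 [[-0.623, -0.782, -0.002], [-0.607, 0.484, -0.63], [0.494, -0.392, -0.776]] [395.6, 324.8, 788.7]
side 444.50364475195204 [[-0.975, -0.222, -0.012], [-0.118, 0.564, -0.817], [0.188, -0.795, -0.576]] [524.9, 75.5, 964.5]
wrist 343.0634353238269 [[1.0, 0.0, -0.001], [0.0, -0.948, 0.319], [-0.001, -0.319, -0.948]] [-624.4, -41.8, 381.3]
{'time_s': 0.15, 'qpos': array([-9.54579124e-02,  4.94064591e-01,  1.34595413e+00, -1.51313957e-05,
        1.30247243e+00, -9.55076488e-02]), 'qvel': array([ 0.00023026, -0.0029134 , -0.00242467,  0.00100445,  0.00109051,
       -0.00100203]), 'effort': array([ 4.76028199e-04, -8.82539248e+01, -3.84067369e+01, -1.70366275e-04,
        7.04737889e-03, -2.97315989e-05]), 'eef_pos': array([6.24749036e+02, 4.86205336e-02, 2.30833961e+02]), 'eef_rot': array([-3.14152120e+00, -8.44354205e-05,  1.40707010e-03]), 'contact_force': array([-0.24133611, -0.02188958,  0.64931389]), 'moment': array([-0.00694355,  0.00165153,  0.0091616 ]), 'width': 85.5582709691441} 18.700000000000003
```

View pics/scene0.png

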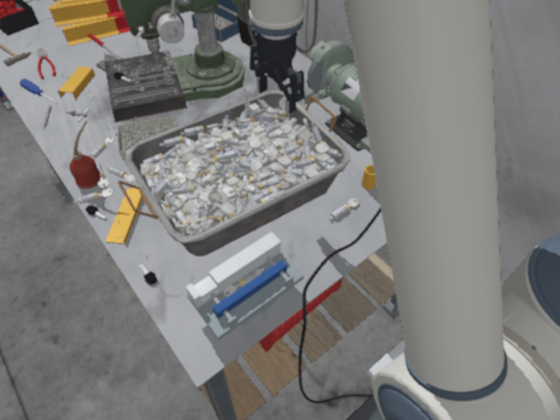

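View pics/side0.png

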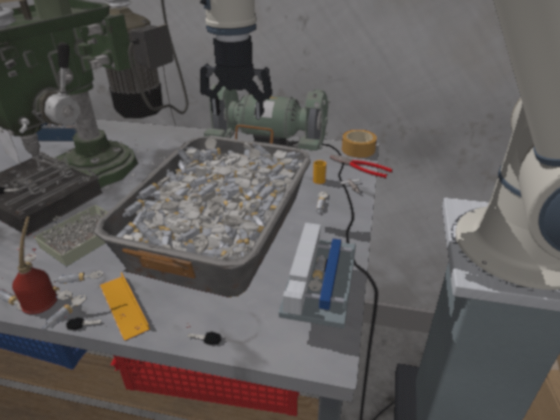

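View pics/wrist0.png

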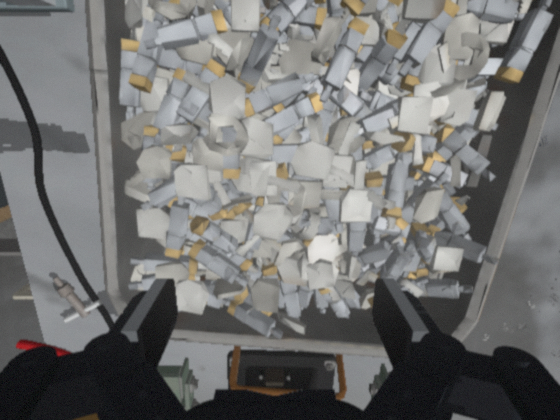

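Run:
```python
import cv2
a=cv2.imread("pics/scene0.png")[225:335,175:315]; cv2.imwrite("pics/scz.png",cv2.resize(a,None,fx=5,fy=5,interpolation=cv2.INTER_CUBIC))
a=cv2.imread("pics/side0.png")[215:330,270:370]; cv2.imwrite("pics/siz.png",cv2.resize(a,None,fx=5,fy=5,interpolation=cv2.INTER_CUBIC))
```

```text
(no output)
```

View pics/scz.png

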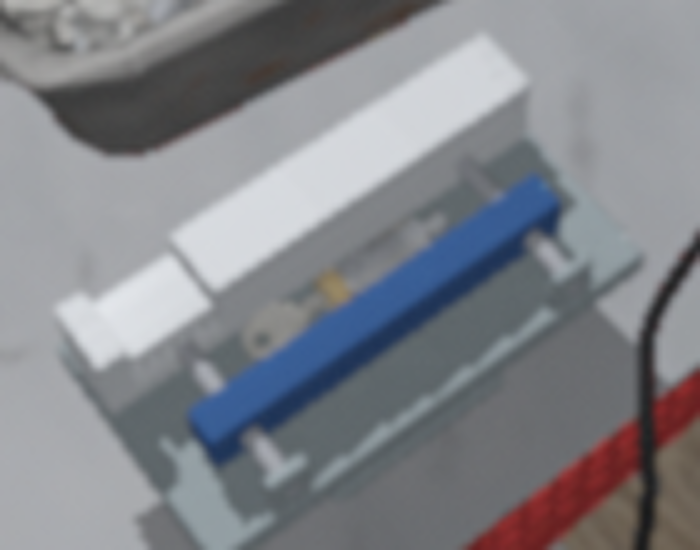

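View pics/siz.png

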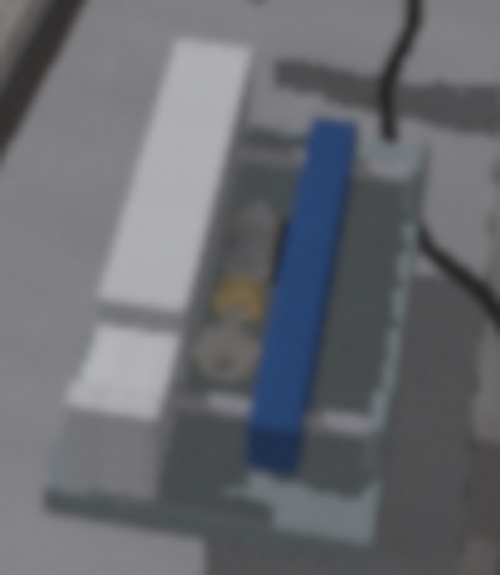

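```bash
cat > h.py <<'E'
import numpy as np
def ray(c,u,v,z):
    R=np.array(c["R"]);t=np.array(c["t"]);C=-R.T@t
    d=R.T@np.array([(u-c["cx"])/c["fx"],(v-c["cy"])/c["fy"],1]);return C+d*(z-C[2])/d[2]
E
python3 - <<'E'
from workcell import capture
from h import *
S=capture("scene");D=capture("side")
for n,p in dict(farR=(487,33),nearR=(528,80),farstep=(172,238),nearstep=(213,290),farL=(57,307),nearL=(97,367)).items():
    print("scene",n,ray(S,175+p[0]/5,225+p[1]/5,100).round(1))
for n,p in dict(farR=(178,40),nearR=(253,46),farstep=(98,300),nearstep=(180,313),farL=(66,405),nearL=(155,415)).items():
    print("side",n,ray(D,270+p[0]/5,215+p[1]/5,100).round(1))
E
```

```text
scene farR [449.  149.3 100. ]
scene nearR [421.  150.7 100. ]
scene farstep [449.4 300.7 100. ]
scene nearstep [421.5 300.9 100. ]
scene farL [451.6 349.7 100. ]
scene nearL [421.8 351.  100. ]
side farR [447.4 152.6 100. ]
side nearR [418.2 150.4 100. ]
side farstep [448.6 302.2 100. ]
side nearstep [420.4 302.5 100. ]
side farL [448.8 351.6 100. ]
side nearL [420.2 349.8 100. ]
```

The notch is in the left (+y) end block, about y 301–339. The edge spans x 420–450 and y 151–350, lined up with the world axes. I'll close the fingers, go above the middle of the edge and touch there first.

```bash
python3 -m handwheel '[[1,-30,40,0,0],[1,-60,80,0,0],[1,-95,125,0,0],[1,-125,165,0,0],[1,-155,205,0,0],[1,-190,250,0,0],[1,-190,250,0,0],[1,-190,250,0,0]]' 20; python3 -m handwheel '[[1,0,0,0,0],[1,0,0,0,0],[1,0,0,0,0]]'
```

```text
time_s: 1.05
eef_pos: [433.6, 251.4, 231.1]
eef_rot: [-3.141, -0.005, 0.001]
contact_force: [0.2, 0.0, 0.6]
width: -0.0
time_s: 1.35
eef_pos: [434.4, 250.6, 231.1]
eef_rot: [-3.142, -0.002, 0.001]
contact_force: [0.9, 0.1, -0.5]
width: 0.1
```

```bash
python3 -m handwheel '[[1,0,0,-30,0],[1,0,0,-60,0],[1,0,0,-90,0],[1,0,0,-110,0],[1,0,0,-118,0],[1,0,0,-121,0],[1,0,0,-121,0],[1,0,0,-121,0]]'
python3 - <<'E'
from workcell import capture,arm
import cv2
c=capture("side"); cv2.imwrite("pics/side1.png",cv2.resize(c["img"][170:330,220:400,::-1],None,fx=4,fy=3.7))
print(arm.observe()['contact_force'])
E
```

```text
time_s: 2.15
eef_pos: [435.0, 250.7, 110.9]
eef_rot: [-3.141, -0.002, -0.001]
contact_force: [0.6, 0.7, 0.3]
width: -0.2
[-0.0609498   0.35674579  0.03330881]
```

View pics/side1.png

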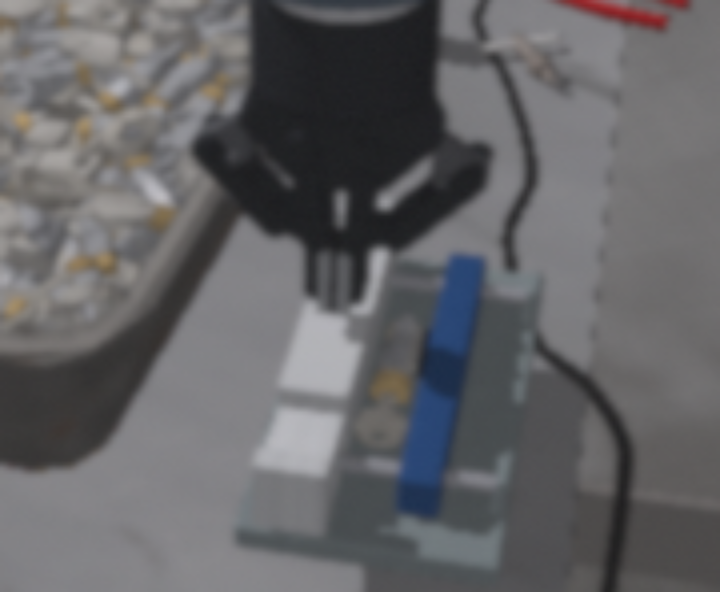

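The fingertips are above the solid part of the edge, centred across it, in image area (335,305). The notch step is at (310,400). Next I'll lower gently to touch.

```bash
python3 -m handwheel '[[1,0,0,-4,0],[1,0,0,-7,0],[1,0,0,-9,0],[1,0,0,-9,0],[1,0,0,-9,0]]'; python3 -m handwheel '[[1,0,0,-1,0],[1,0,0,-1,0],[1,0,0,-2,0],[1,0,0,-2,0]]'
```

```text
time_s: 2.7
eef_pos: [434.9, 250.8, 101.9]
eef_rot: [-3.141, -0.002, -0.001]
contact_force: [1.6, -0.6, 0.1]
width: 0.1
time_s: 3.1
eef_pos: [435.0, 250.8, 100.0]
eef_rot: [-3.141, -0.002, -0.001]
contact_force: [-0.3, -0.3, 3.4]
width: 0.0
```

```bash
python3 -m handwheel '[[1,0,0,-1,0],[1,0,0,-1,0],[1,0,0,-1,0],[1,0,0,-1,0]]'
```

```text
time_s: 3.5
eef_pos: [435.0, 250.8, 100.0]
eef_rot: [-3.141, -0.002, -0.003]
contact_force: [-6.0, -2.8, 22.8]
width: 0.2
```

Contact is clear: 23 N at z = 100. I'll lift a little, move 69 mm along the edge to the notch and go down.

```bash
python3 -m handwheel '[[1,0,0,6,0],[1,0,0,6,0],[1,0,30,6,0],[1,0,60,6,0],[1,0,70,6,0],[1,0,70,6,0],[1,0,70,6,0]]'
python3 -m handwheel '[[1,0,0,-5,0],[1,0,0,-9,0],[1,0,0,-13,0],[1,0,0,-13,0],[1,0,0,-13,0]]'
```

```text
time_s: 4.2
eef_pos: [434.7, 320.1, 105.6]
eef_rot: [-3.141, -0.003, -0.002]
contact_force: [-0.6, -0.3, -0.5]
width: -0.3
time_s: 4.7
eef_pos: [434.7, 320.0, 92.5]
eef_rot: [-3.141, -0.003, -0.001]
contact_force: [-0.3, 0.7, -0.7]
width: -0.0
```

The tips went below the edge top with no force, so they are in the notch. Now I'll press the pad, which runs from z = 90 down to 82 at the stop.

```bash
python3 -m handwheel '[[1,0,0,-3,0],[1,0,0,-5,0],[1,0,0,-7,0],[1,0,0,-9,0],[1,0,0,-10,0],[1,0,0,-10,0],[1,0,0,-10,0],[1,0,0,-10,0]]'
```

```text
time_s: 5.5
eef_pos: [435.0, 320.1, 82.8]
eef_rot: [-3.141, -0.003, -0.002]
contact_force: [-0.3, 0.1, 6.4]
width: 0.1
```

```bash
python3 -m handwheel '[[1,0,0,-1,0],[1,0,0,-1.5,0],[1,0,0,-1.5,0],[1,0,0,-1.5,0]]'
python3 - <<'E'
from workcell import capture
import cv2
c=capture("side"); cv2.imwrite("pics/side2.png",cv2.resize(c["img"][170:330,220:400,::-1],None,fx=4,fy=3.7))
E
```

```text
time_s: 5.9
eef_pos: [435.1, 320.2, 82.0]
eef_rot: [-3.141, -0.003, -0.004]
contact_force: [-3.7, -2.2, 15.6]
width: -0.1
```

View pics/side2.png

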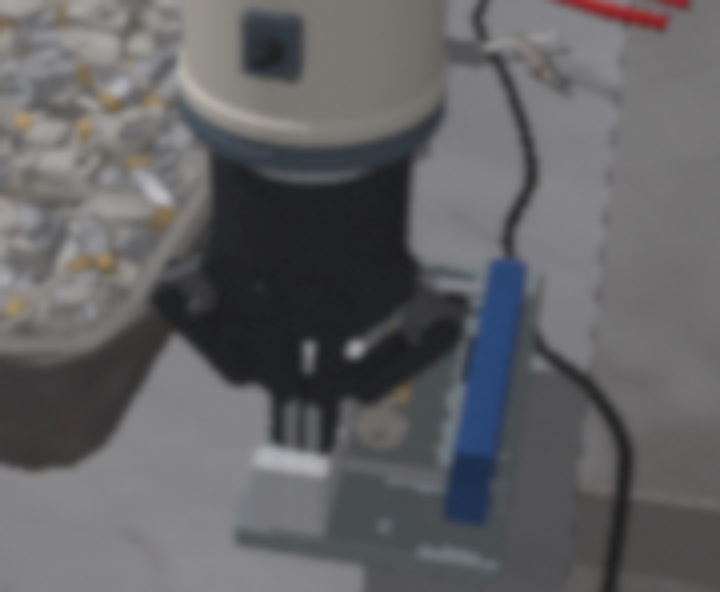

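The pad is at its stop (z 82, 15.6 N). The blue jaw has sprung open: its near end moved from (420,500) to (468,505). Now I'll retract straight up.

```bash
python3 -m handwheel '[[1,0,0,10,0],[1,0,0,25,0],[1,0,0,60,0],[1,0,0,100,0],[1,0,0,140,0],[1,0,0,140,0],[1,0,0,140,0]]'; python3 -m handwheel '[[1,60,-40,20,0],[1,90,-80,20,0],[1,120,-120,20,0],[1,150,-160,20,0],[1,150,-160,20,0],[1,150,-160,20,0],[1,150,-160,20,0]]'
python3 - <<'E'
from workcell import capture,arm
import cv2,numpy as np
ims=[]
for n in("scene","side"):
    c=capture(n); ims.append(c["img"][:,:,::-1]); cv2.imwrite(f"pics/{n}3.png",ims[-1])
a=cv2.resize(ims[0][225:335,175:315],(560,440)); b=cv2.resize(ims[1][160:350,190:370],(417,440))
cv2.imwrite("pics/end.png",cv2.resize(np.hstack([a,b]),(800,360)))
print(arm.observe()['contact_force'])
E
```

```text
time_s: 6.65
eef_pos: [435.3, 320.3, 222.7]
eef_rot: [-3.14, -0.003, -0.006]
contact_force: [0.0, -0.1, -0.9]
width: -0.5
time_s: 7.35
eef_pos: [584.7, 160.1, 241.2]
eef_rot: [-3.14, -0.002, -0.002]
contact_force: [1.2, 0.6, -0.7]
width: 0.1
[-0.35215007  0.4635606  -0.26134452]
```

View pics/end.png

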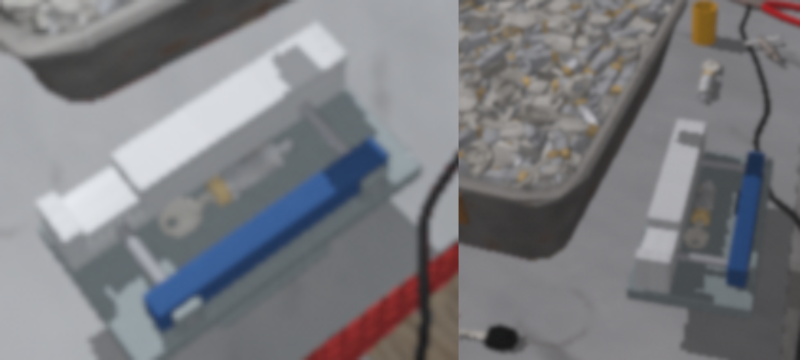

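View pics/scene3.png

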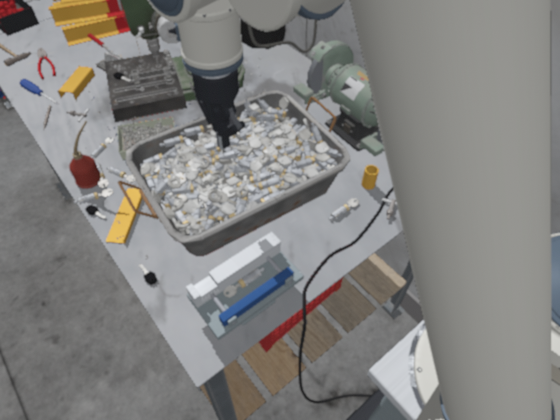

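The jaw is open, the pad is back up, and the core, sleeve, loose core and key are where they were. The hand is clear of everything, so I'm handing in.

```bash
python3 -c "
from workcell import arm
print(arm.hand_in()); print(arm.observe()['contact_force'])"
```

```text
the job is handed in; nothing more can be done
None
the job is handed in; nothing more can be done
```

The release is pressed, the blue jaw is open, and I have handed the job in; it took about 7.5 s of the 51 s.

- **Finding the notch:** I found it in the camera pictures, in the block at the left (+y) end, centred at about world y = 320. I did not feel along the whole edge.
- **Touching the edge:** With closed fingertips I touched the middle of the edge's top at z = 100, with 23 N. I then lifted 6 mm, moved 70 mm along and went down. The tips passed below the edge's top with no force, which confirmed the notch.
- **Pressing the pad:** I pressed the pad to its stop at z = 82, with 15.6 N. I held it until the side camera showed the jaw open, then moved the hand clear.

**Last checks:** The final pictures show the jaw open and the pad raised. The lock core lies within about a pixel of where it was, and the loose core, sleeve and key look unmoved by eye. Contact force was within noise, so the hand touches nothing. The jaw's 18 mm and the pad's 1.5 mm limits were judged only from the pictures. None of the checks failed or disagreed.

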